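# Wind the petal press shut with its loose crank

### The job

Close the small screw press on its petal mould: pick up the loose crank, fit it gently and fully home on the square end of the press spindle, and wind it clockwise by its handle, keeping it on the square, until the rubber pad bears on the mould and the crank goes clearly stiffer; nip it firm, but do not force it on. Leave the crank fully home on the square, and leave the pot, bottles and reel standing round about where they are.

Things in the scene. Friction and masses are not known exactly. Their poses are not given: they have to be found in the camera images.
- press: Bench screw press bolted to the table: grey base 130 (x) x 170 (y) x 16 mm, two columns at y = +-66 mm, a 38 x 164 mm crosshead whose top is 126 mm up (column nuts to 139 mm), a brass petal mould on the bed, over it a platen faced with a rubber pad, driven by a vertical screw spindle on the press axis. Origin: centre of the base's underside, z up.
- boss (a point): Top of the nut boss, on the spindle axis. Clockwise from above lowers spindle and platen together, 8 mm a turn; 2.2 to 3.1 turns bring the pad onto the mould. Felt at the handle while turning: 3 to 4 N running free; once the pad bears, 2.3 N more per mm (45 degrees); 5 to 10 N is firm, over 13 N forced. Past 1.5 mm of nip the crank pushes back when stopped; let go, the screw holds at about 1.3 mm.
- spindle_top (a point): Centre of the flat top of the spindle's square end; it sinks as the press closes; its axes do not turn with the spindle. Square: 16 mm across flats, 19 mm tall from a 27 mm round shoulder, top 3 mm tapered to 11 mm across. Its angle varies and is not reported: feel for it (turn the crank under light pressure till it drops on; fits every 90 degrees) or look from above.
- crank: Loose dark steel crank, 0.2 to 0.35 kg, lying flat, socket down. Hub: block 30 x 30 x 30 mm; blind square socket in its underside, 17.5 mm across, 20.5 mm deep, sides parallel to the hub's. Flat arm, 18 wide, 9 mm thick, flush with the underside, runs along the crank's +x. Origin: centre of the hub's underside (socket mouth), z up; fully home it is 19 mm below spindle_top.
- handle (a point): Mid-height of the crank's upright handle, 65 mm from the hub axis along the crank's +x and 36 mm above the crank's underside: a black round sleeve, 22 mm across, 48 mm tall (12 to 60 mm above the underside), that turns freely on its pin, so that a gripper holding it need not turn.
- glue_pot: Bystander: white glue pot, 85 mm wide, 105 mm tall; origin at the centre of its underside.
- dye_bottle: Bystander: small dye bottle with screw cap, 42 mm wide, 67 mm tall; origin at the centre of its underside.
- spirit_bottle: Bystander: round glass bottle with black cap, 80 mm wide, 96 mm tall; origin at the centre of its underside.
- thread_reel_1: Bystander: wooden reel of dark red thread, 32 mm wide, 44 mm tall; origin at the centre of its underside.
Things that resemble listed ones, but are neither listed nor needed, are in the scene too. What is shaped like the crank but pink or turquoise is not meant.

How it is judged:
On the way, in this order (a step that is already met when the one before it is completed fails the run):
1. the crank is fully home on the square end of the spindle (horizontal distance between crank and spindle_top below 0.004 m and z of crank in the frame of spindle_top below -0.014 m), for 0.2 s.
2. the pad is wound down onto the mould with the crank on the square (all of step 1 and z of spindle_top in the frame of press below 0.1686 m), for 0.2 s.
At the end, for the whole second after the job is handed in: The rubber pad is squeezed on the mould by 0.4 to 4.5 mm (spindle top 164.5 to 168.6 mm above the press underside), and the crank rests fully home on the square: at least 14 of 19 mm down, within 4 mm of the spindle axis, at rest (all of step 2 and z of spindle_top in the frame of press above 0.1645 m and linear speed of crank below 0.02 m/s); the robot touches nothing.
It fails at once if while fitting, before the spindle is turned, the crank is pressed on it with more than 30 N without being home (distance of spindle_top from where it was at the start of the episode below 0.002 m and not (horizontal distance between crank and spindle_top below 0.004 m and z of crank in the frame of spindle_top below -0.014 m) and contact force between crank and press above 30 N).
It fails at once if the crank is off the square once the spindle has gone down by 4 mm (half a turn) (not (horizontal distance between crank and spindle_top below 0.008 m and z of crank in the frame of spindle_top below -0.007 m) and distance of spindle_top from where it was at the start of the episode above 0.004 m).
It fails at once if the press is forced: the pad squeezed by more than 4.5 mm (z of spindle_top in the frame of press below 0.1645 m).
It fails at once if the glue pot, dye bottle, spirit bottle or thread reel is shifted by more than 20 mm or tipped (distance of any of glue_pot, dye_bottle, spirit_bottle, thread_reel_1 from where it was at the start of the episode above 0.02 m or angle between any of glue_pot, dye_bottle, spirit_bottle, thread_reel_1's own z axis and vertical above 0.4 rad).
It also fails if it takes over 72 s, if anything falls off the work surface, if the arm or the gripper's body presses on something with over 40 N, if the wrist force passes 120 N, or if a joint passes its speed limit or range.

### The arm

A 7-joint arm with a two-finger parallel gripper is mounted at the origin on the work surface; the furniture and walls round the work are solid. World frame = base frame: x ahead of the robot, y to its left, z up, the work surface at z = 0. Lengths are in m, angles in rad, forces in N, time in s.
With the tool pointing down it reaches from about 0.4 to 0.85 m from the base axis. Payload 10.4 kg.
Tool frame: the origin (TCP) lies midway between the tips of the shut fingers; the grasp point (between the pads) lies 19 mm behind it; z points along the fingers, y is the line along which they close (so a half turn about z gives the same grasp; the last joint's range is limited). The gripper opens to 87 mm and grips with 3 to 60 N. Pads are 19 mm wide; open, the fingers measure 117 mm over their backs; the gripper's body (75 mm by 190 mm) begins 51 mm behind the grasp point.
Start: joints at [1.132, 0.332, -0.065, 1.46, 0.022, 1.35, -0.088], TCP at [0.252, -0.572, 0.223] pointing down, gripper open.
Joint ranges: [-2.6, 2.6], [-0.5, 2.12], [-1.47, 1.34], [0.16, 2.42], [-1.27, 4.41], [0.06, 2.06], [-2.6, 2.6]. Speed limits (rad/s): [2.22, 2.22, 2.79, 2.79, 3.14, 3.14, 3.14].

### API

Orientations are given as a unit quaternion [x, y, z, w].
In Python, from bench import sensors, eyes, order gives the robot as it stands.
- The arm moves only by the tool arm_command, never from a script. Its argument "steps" is a list of rows, each an object with "rot": the turn, a rotation vector about the world's x, y, z in degrees, a list of three; "slide": the shift along the world's x, y, z in m, a list of three; "grip": the opening, from 0 (shut) to 1 (fully open). A call has exactly 8 rows; each row shifts and turns the commanded pose from where the row before left it; what a row does not reach is not made up. A row lasts 1/8 s, in which the tool goes at most 62.5 mm and 10.7 degrees, less where a joint would pass 70% of its speed; a pose out of reach is approached as far as the arm can. A call with a gripper value outside its range is refused whole. The fingers move at their own pace and stop on an object; "newtons" is the grip in N (left out, the last holds). Time passes only in rows, so rows that do not move let the fingers close, or fill a call up. It gives the time, the measured TCP pose, the force, the opening and the grip force at its end, in the units of the state.
- sensors.read_state(): the state, without advancing time (a new reading comes with each control period).
- eyes.camera(name): name is "scene" or "side" or "wrist"; returns a dict with "pixels" (400x640x3 uint8, red, green, blue), "intrinsics" (3x3 intrinsics, pixels), "k1" (the pictures are not rectified: a ray, as slopes to the right and down, at radius r is drawn at 1 + k1 r^2 times it, then the intrinsics apply), "pose" (4x4, takes a point from camera to world coordinates). Camera axes: x right, y down, z forward; pixel columns grow to the right and rows downward; lengths in m; the calibration is good to about 2 mm. A picture is of the moment at which its call begins. There is no depth.
- order.close_job(): hands the job in; it is judged then, once.
Trained networks look in a picture, given as the dict that the camera call returned (one of the last four; its "shot" number tells which), for a name from the list of things; names that differ only in an ending like _2 or _b are one class to them, and where a whole thing is asked for, a point or a joint stands for the part that bears it (a point fixed in the world has none). Each returns a list of dicts, best first, with "conf" (0 to 1); they miss things now and then, are a little off and sometimes report something else, mostly with a low value. They report only what shows in the picture. A call takes as long as a camera call. They do not tell look-alikes from the thing itself.
- eyes.look_for(name, picture): "bbox" ([left, top, right, bottom] in pixels, round what is visible of it).
The state is a dict: "time": time; "joint_positions": joint angles; "joint_vel": joint speeds; "joint_torque": joint torques, N m; "ee_pos": TCP position; "eef_rot": TCP orientation; "ft_force": force on the tool from outside, world axes, zero at the start; "torque": the same for the moment, N m; "width": finger opening in m; "grip_force": force on a finger pad.
Only numpy, scipy, OpenCV 4.12 (cv2) and the standard library are available. Lean on these libraries where they do the work, as an engineer would, in place of code of your own. Each camera call takes 0.05 s, during which the arm holds its last target. There are 200 camera calls.

## Working session

There is one attempt and no reset: what is moved stays moved. The work goes in short steps, Python scripts to look and compute and a tool call to move; the robot and the scene stay as the last step left them, time stands still between calls to the robot, and variables do not carry over. Pictures are saved under pics/ and viewed, at most 12 in all, crops included, and the job is handed in when it is done.

Besides the shell and the picture viewer there is one more tool, called after "Call:" by a JSON object that holds its "api" and its "payload". arm_command: Moves the arm, as the interface text tells. Its arguments: {"type":"object","properties":{"steps":{"type":"array","items":{"type":"object","properties":{"rot":{"type":"array","items":{"type":"number"}},"slide":{"type":"array","items":{"type":"number"}},"grip":{"type":"number"}}}},"newtons":{"type":"number"}},"required":["steps"]}

```bash
mkdir -p pics; cat > h.py <<'E'
import numpy as np, cv2
from bench import sensors, eyes, order
def ray(p,uv):
    K=np.array(p["intrinsics"]);k=p["k1"];P=np.array(p["pose"])
    d=np.array([(uv[0]-K[0,2])/K[0,0],(uv[1]-K[1,2])/K[1,1]]);s=d.copy()
    for _ in range(20): s=d/(1+k*(s@s))
    return P[:3,3],P[:3,:3]@np.array([s[0],s[1],1.])
def at(p,uv,z):
    o,d=ray(p,uv);return (o+d*(z-o[2])/d[2])[:3]
def proj(p,X):
    K=np.array(p["intrinsics"]);P=np.array(p["pose"]);c=P[:3,:3].T@(np.array(X)-P[:3,3])
    s=c[:2]/c[2];s=s*(1+p["k1"]*(s@s));return K[0,0]*s[0]+K[0,2],K[1,1]*s[1]+K[1,2]
def tri(a,b):
    A=[];B=[]
    for o,d in (a,b):
        d=d/np.linalg.norm(d);M=np.eye(3)-np.outer(d,d);A.append(M);B.append(M@o)
    return np.linalg.lstsq(np.vstack(A),np.hstack(B),rcond=None)[0]
def save(p,n): cv2.imwrite(f"pics/{n}.png",cv2.cvtColor(np.asarray(p["pixels"]),cv2.COLOR_RGB2BGR))
E
python3 - <<'E'
from h import *
np.set_printoptions(precision=3,suppress=True)
for c in("scene","side"):
    p=eyes.camera(c);save(p,c+"0");print(c,np.array(p["pose"])[:3,3],p["k1"])
    for n in("press","crank","handle","spindle_top","glue_pot","dye_bottle","spirit_bottle","thread_reel_1"):
        for d in eyes.look_for(n,p)[:3]:
            b=d["bbox"];print(n,round(d["conf"],2),np.round(b),at(p,((b[0]+b[2])/2,(b[1]+b[3])/2),0.02))
s=sensors.read_state();print(s["ee_pos"],s["eef_rot"],s["time"])
E
```

```text
scene [-0.148  0.496  0.85 ] -0.023516412389162487
press 0.84 [308. 155. 368. 220.] [ 0.59  -0.314  0.02 ]
crank 0.54 [363. 217. 386. 249.] [ 0.373 -0.238  0.02 ]
crank 0.48 [422. 241. 449. 258.] [ 0.217 -0.309  0.02 ]
handle 0.86 [365. 220. 383. 250.] [ 0.367 -0.231  0.02 ]
handle 0.58 [426. 240. 448. 260.] [ 0.211 -0.31   0.02 ]
spindle_top 0.87 [308. 153. 352. 200.] [ 0.648 -0.336  0.02 ]
glue_pot 0.95 [380. 148. 401. 187.] [ 0.547 -0.529  0.02 ]
dye_bottle 0.8 [264. 168. 280. 190.] [ 0.767 -0.189  0.02 ]
spirit_bottle 0.81 [354. 141. 375. 169.] [ 0.66  -0.521  0.02 ]
thread_reel_1 0.73 [172. 266. 185. 288.] [0.6   0.247 0.02 ]
side [-0.23   1.113  0.691] -0.10505753288553049
press 0.75 [300. 168. 354. 225.] [ 0.621 -0.364  0.02 ]
crank 0.49 [321. 225. 335. 247.] [ 0.438 -0.054  0.02 ]
crank 0.48 [412. 219. 433. 237.] [ 0.189 -0.28   0.02 ]
crank 0.43 [365. 212. 370. 232.] [ 0.373 -0.222  0.02 ]
handle 0.53 [410. 218. 431. 236.] [ 0.198 -0.278  0.02 ]
handle 0.45 [323. 226. 334. 246.] [ 0.437 -0.056  0.02 ]
handle 0.42 [369. 213. 375. 232.] [ 0.359 -0.229  0.02 ]
spindle_top 0.56 [311. 169. 343. 202.] [ 0.685 -0.472  0.02 ]
spindle_top 0.15 [303. 167. 352. 228.] [ 0.613 -0.354  0.02 ]
glue_pot 0.67 [353. 170. 375. 201.] [ 0.548 -0.554  0.02 ]
dye_bottle 0.66 [268. 191. 278. 213.] [ 0.771 -0.201  0.02 ]
dye_bottle 0.49 [223. 249. 236. 271.] [0.61  0.236 0.02 ]
spirit_bottle 0.42 [336. 170. 347. 178.] [ 0.706 -0.645  0.02 ]
thread_reel_1 0.48 [223. 252. 237. 269.] [0.607 0.237 0.02 ]
[ 0.252 -0.572  0.223] [0.978 0.206 0.    0.   ] 0.9
```

View pics/scene0.png

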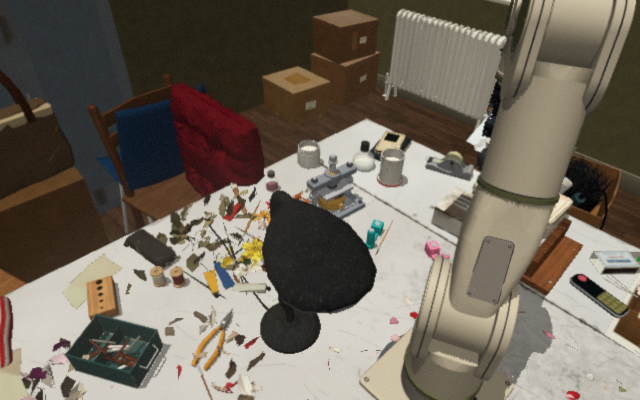

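View pics/side0.png

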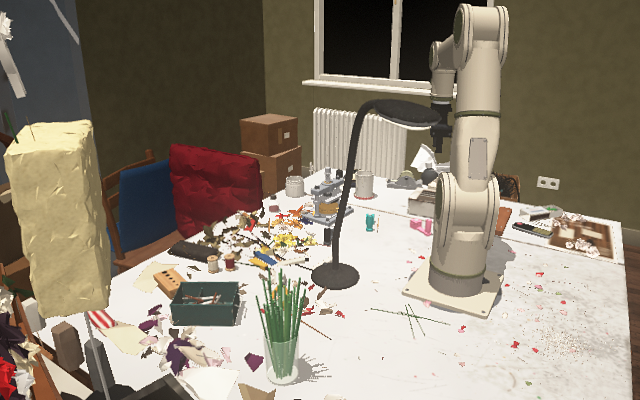

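Scene: the press is at (337,190), pink crank (435,248), turquoise crank (375,235), and a black lamp head at (320,250) hides the real crank. Side: a dark object at (328,236) is probably the crank, and the lamp head is at (400,115) with its stem at (345,200).

```bash
python3 - <<'E'
from h import *
np.set_printoptions(precision=3,suppress=True)
a=eyes.camera("scene");b=eyes.camera("side")
for n,u,v in(("lamp head c",(322,255),(402,115)),("head tip R",(375,270),(440,122)),("head top",(280,195),(375,103)),("press",(338,188),(327,197))):
    print(n,tri(ray(a,u),ray(b,v)))
print("base",at(a,(290,328),.01),at(b,(335,275),.01),"dark",at(b,(328,236),.03))
for z in (.3,.4,.5,.6):print(z,at(a,(322,255),z),[at(b,q,z)[:2] for q in((345,200),(360,130),(362,105),(440,122))])
c=np.asarray(b["pixels"])[150:290,260:450];cv2.imwrite("pics/c1.png",cv2.cvtColor(cv2.resize(c,None,fx=4,fy=4,interpolation=2),4))
E
```

```text
lamp head c [0.083 0.267 0.514]
head tip R [0.024 0.236 0.505]
head top [0.16  0.251 0.534]
press [ 0.567 -0.282  0.052]
base [0.303 0.135 0.01 ] [0.307 0.132 0.01 ] dark [ 0.429 -0.038  0.03 ]
0.3 [0.222 0.121 0.3  ] [array([0.219, 0.25 ]), array([ 0.504, -0.406]), array([ 0.734, -0.896]), array([ 0.288, -0.718])]
0.4 [0.155 0.189 0.4  ] [array([0.104, 0.471]), array([ 0.316, -0.018]), array([ 0.488, -0.383]), array([ 0.156, -0.25 ])]
0.5 [0.088 0.258 0.5  ] [array([-0.01 ,  0.691]), array([0.129, 0.37 ]), array([0.241, 0.131]), array([0.023, 0.218])]
0.6 [0.02  0.326 0.6  ] [array([-0.125,  0.912]), array([-0.059,  0.758]), array([-0.005,  0.644]), array([-0.109,  0.685])]
```

View pics/c1.png

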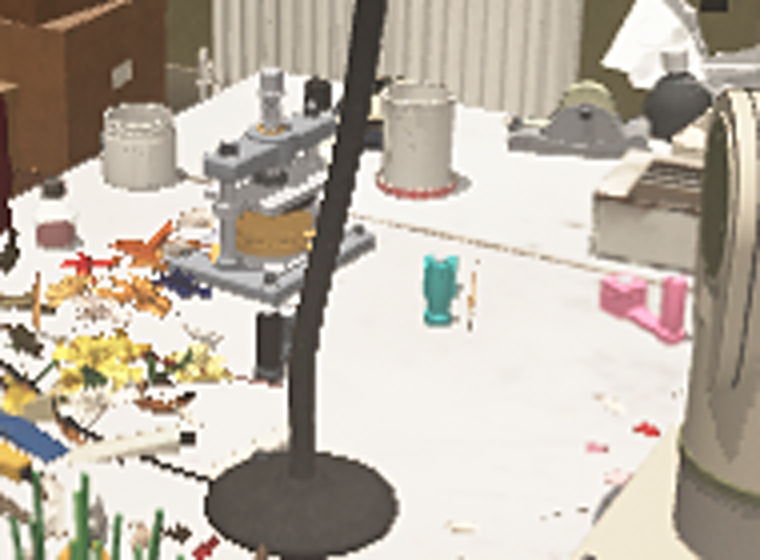

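Crop: a black handle at about (327,236) in the side picture, with the hub hidden behind the lamp stem. The lamp head is at y≈0.25 and z≈0.5, clear of the work. Next I go above the crank and look with the wrist camera.

Call:
{"api": "arm_command", "payload": {"steps": [{"slide":[0.02,0.03,0.04],"grip":1},{"slide":[0.02,0.05,0.03],"grip":1},{"slide":[0.02,0.055,0.02],"grip":1},{"slide":[0.02,0.055,0.02],"grip":1},{"slide":[0.02,0.055,0],"grip":1},{"slide":[0.02,0.055,0],"grip":1},{"slide":[0.02,0.055,0],"grip":1},{"slide":[0.02,0.055,0],"grip":1}]}}

```text
schema error: expected keys rot, slide, grip
```

```bash
python3 - <<'E'
from h import *
np.set_printoptions(precision=3,suppress=True)
p=eyes.camera("wrist");save(p,"w1");print(np.array(p["pose"]))
for n in("press","crank","handle","spindle_top"):
    for d in eyes.look_for(n,p)[:3]:
        b=d["bbox"];print(n,round(d["conf"],2),np.round(b),at(p,((b[0]+b[2])/2,(b[1]+b[3])/2),0.03))
s=sensors.read_state();print(s["ee_pos"],s["eef_rot"],s["time"])
E
```

```text
[[ 0.405 -0.872 -0.275  0.328]
 [-0.915 -0.386 -0.122 -0.537]
 [ 0.001  0.301 -0.954  0.385]
 [ 0.     0.     0.     1.   ]]
crank 0.57 [ 14.  79. 121. 148.] [ 0.204 -0.293  0.03 ]
handle 0.81 [ 14.  78. 126. 147.] [ 0.206 -0.295  0.03 ]
[ 0.252 -0.572  0.223] [0.978 0.206 0.    0.   ] 1.25
```

View pics/w1.png

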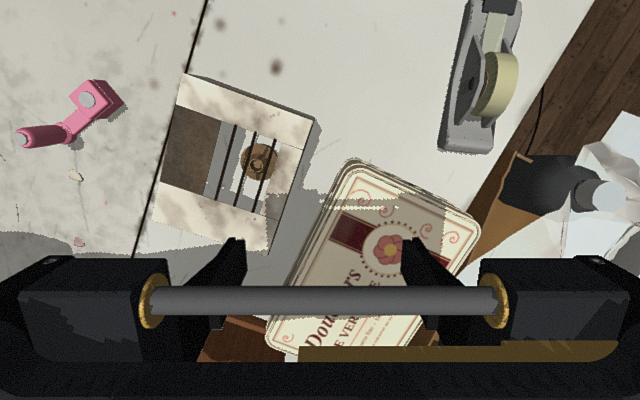

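The move was refused because every row needs "rot". The picture only shows the pink crank at (75,110), so I resend it.

Call:
{"api": "arm_command", "payload": {"steps": [{"rot":[0,0,0],"slide":[0.02,0.03,0.04],"grip":1},{"rot":[0,0,0],"slide":[0.02,0.05,0.03],"grip":1},{"rot":[0,0,0],"slide":[0.02,0.055,0.02],"grip":1},{"rot":[0,0,0],"slide":[0.02,0.055,0.02],"grip":1},{"rot":[0,0,0],"slide":[0.02,0.055,0],"grip":1},{"rot":[0,0,0],"slide":[0.02,0.055,0],"grip":1},{"rot":[0,0,0],"slide":[0.02,0.055,0],"grip":1},{"rot":[0,0,0],"slide":[0.01,0.055,0],"grip":1}]}}

```text
time: 2.25
ee_pos: [0.403, -0.1596, 0.3327]
eef_rot: [0.978, 0.207, 0.0, 0.0]
ft_force: [0.5, -0.5, -0.6]
width: 0.0869
grip_force: 0.0
```

```bash
python3 - <<'E'
from h import *
np.set_printoptions(precision=3,suppress=True)
p=eyes.camera("wrist");save(p,"w2");print(np.array(p["pose"]))
for n in("press","crank","handle","spindle_top"):
    for d in eyes.look_for(n,p)[:3]:
        b=d["bbox"];print(n,round(d["conf"],2),np.round(b),at(p,((b[0]+b[2])/2,(b[1]+b[3])/2),0.03))
s=sensors.read_state();print(s["ee_pos"],s["eef_rot"],s["time"])
E
```

```text
[[ 0.405 -0.872 -0.275  0.479]
 [-0.914 -0.386 -0.123 -0.125]
 [ 0.001  0.301 -0.954  0.495]
 [ 0.     0.     0.     1.   ]]
press 0.81 [346.   5. 516. 153.] [ 0.562 -0.249  0.03 ]
press 0.6 [567.  73. 640. 132.] [ 0.633 -0.483  0.03 ]
crank 0.92 [330. 180. 390. 209.] [ 0.376 -0.232  0.03 ]
crank 0.92 [324. 271. 375. 326.] [ 0.204 -0.295  0.03 ]
crank 0.69 [238.  96. 312. 125.] [ 0.438 -0.069  0.03 ]
handle 0.85 [334. 184. 393. 210.] [ 0.374 -0.238  0.03 ]
handle 0.84 [325. 272. 375. 324.] [ 0.205 -0.296  0.03 ]
handle 0.75 [242.  95. 315. 124.] [ 0.441 -0.074  0.03 ]
spindle_top 0.71 [383.  29. 492. 131.] [ 0.565 -0.258  0.03 ]
[ 0.402 -0.162  0.333] [0.978 0.206 0.    0.   ] 2.5
```

View pics/w2.png

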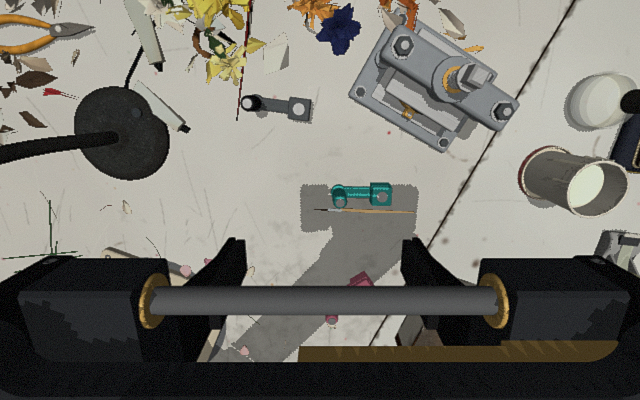

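The picture shows the dark crank with its handle top at (249,102) and hub at (301,109). The press has nuts at (403,45) and (505,112), the spindle square is near (475,75), and the arm shadow hides nothing needed. I enlarge both to read the angles.

```bash
python3 - <<'E'
from h import *
np.set_printoptions(precision=4,suppress=True)
p=eyes.camera("wrist");save(p,"w3")
im=cv2.cvtColor(np.asarray(p["pixels"]),4)
f=lambda x0,y0,w,h,k:cv2.resize(im[y0:y0+h,x0:x0+w],None,fx=k,fy=k,interpolation=2)
a=f(230,80,100,60,8);b=f(410,30,100,60,8)[:420]
cv2.imwrite("pics/c2.png",np.vstack([a[:, :],np.zeros((0,800,3),np.uint8)])[:240*1+160]);
# upper: crank x230+u/5 ; lower: press
A=cv2.resize(im[85:135,230:330],None,fx=6,fy=6,interpolation=2);B=cv2.resize(im[30:80+0,425:525],None,fx=6,fy=6,interpolation=2)
cv2.imwrite("pics/c2.png",np.vstack([A,B]))
h=at(p,(249,102),.06);c=at(p,(301,109),.03);print("handle",h,"hub",c,np.linalg.norm(h[:2]-c[:2]),np.degrees(np.arctan2(*(h-c)[1::-1])))
n1=at(p,(403,45),.139);n2=at(p,(505,112),.139);print("press",(n1+n2)/2,np.linalg.norm(n1-n2),np.degrees(np.arctan2(*(n2-n1)[1::-1])))
for z in(.185,.19,.195):print(proj(p,[*((n1+n2)/2)[:2],z]))
E
```

```text
handle [ 0.436  -0.0414  0.06  ] hub [ 0.4536 -0.105   0.03  ] 0.06604498995782476 105.50383288604623
press [ 0.5517 -0.2463  0.139 ] 0.13176216754807543 -95.89690659417714
(np.float64(475.5555156931578), np.float64(76.5095809344476))
(np.float64(478.10558925659313), np.float64(76.12961711544837))
(np.float64(480.74238615741444), np.float64(75.73672765527601))
```

View pics/c2.png

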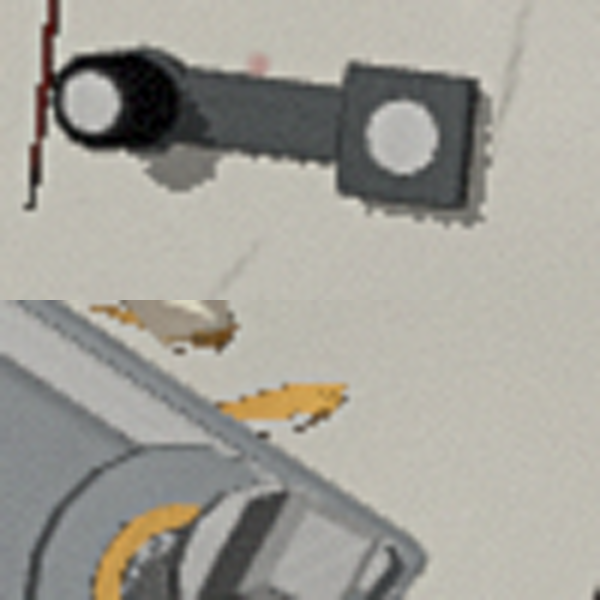

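Crop: the hub centre is at (297,107.7), the handle top at (245.2,101.8), and the square's upper edge in the picture slopes down to the right by about 28°. I will grip the hub across its x faces, which needs only a small turn.

```bash
python3 - <<'E'
from h import *
np.set_printoptions(precision=4,suppress=True)
p=eyes.camera("wrist")
h=at(p,(245.2,101.8),.06);c=at(p,(297,107.7),.03);print("handle",h,"hub",c,np.linalg.norm(h[:2]-c[:2]),np.degrees(np.arctan2(*(h-c)[1::-1])))
# hub top corners from the crop
q=[at(p,(230+u/6,85+v/6),.03)[:2] for u,v in((347,64),(476,80),(467,208),(338,193))];q=np.array(q)
print(q,q.mean(0),[ (np.linalg.norm(e),np.degrees(np.arctan2(e[1],e[0]))) for e in np.roll(q,-1,0)-q])
s=sensors.read_state();print(s["ee_pos"],s["joint_positions"],s["time"])
E
```

```text
handle [ 0.4342 -0.0372  0.06  ] hub [ 0.4528 -0.0997  0.03  ] 0.06519394468976215 106.651208594567
[[ 0.4625 -0.082 ]
 [ 0.4712 -0.1106]
 [ 0.444  -0.1198]
 [ 0.435  -0.0908]] [ 0.4532 -0.1008] [(np.float64(0.029829263719435055), np.float64(-72.9742140439811)), (np.float64(0.028772521906902868), np.float64(-161.20179767662185)), (np.float64(0.03039356738848782), np.float64(107.31823053245834)), (np.float64(0.02891572583200018), np.float64(17.671787950491503))]
[ 0.4021 -0.163   0.3325] [ 0.7477 -0.116  -0.4197  1.7187 -0.0472  1.529  -0.8246] 2.6
```

Call:
{"api": "arm_command", "payload": {"steps": [{"rot":[0,0,-3.5],"slide":[0.02,0.03,-0.02],"grip":0.58},{"rot":[0,0,-3.3],"slide":[0.02,0.02,-0.04],"grip":0.58},{"rot":[0,0,0],"slide":[0.011,0.013,-0.05],"grip":0.58},{"rot":[0,0,0],"slide":[0,0,-0.05],"grip":0.58},{"rot":[0,0,0],"slide":[0,0,-0.04],"grip":0.58},{"rot":[0,0,0],"slide":[0,0,-0.03],"grip":0.58},{"rot":[0,0,0],"slide":[0,0,-0.01],"grip":0.58},{"rot":[0,0,0],"slide":[0,0,0],"grip":0.58}]}}

```text
time: 3.6
ee_pos: [0.4535, -0.0993, 0.0927]
eef_rot: [0.989, 0.148, -0.0, -0.0]
ft_force: [0.9, -0.6, 0.4]
width: 0.0504
grip_force: 0.0
```

```bash
python3 - <<'E'
from h import *
np.set_printoptions(precision=4,suppress=True)
p=eyes.camera("wrist");save(p,"w4")
s=sensors.read_state();print(s["ee_pos"],s["eef_rot"],s["width"],s["ft_force"])
print(proj(p,[.453,-.1005,.03]),proj(p,[.434,-.037,.06]))
for n in("crank","handle"):
    for d in eyes.look_for(n,p)[:2]:
        b=d["bbox"];print(n,round(d["conf"],2),np.round(b),at(p,((b[0]+b[2])/2,(b[1]+b[3])/2),0.03))
E
```

```text
[ 0.454  -0.0993  0.0934] [0.989  0.1476 0.0004 0.0002] 0.050764927436220526 [-0.3882 -0.2899  0.3673]
(np.float64(325.7396932109366), np.float64(216.59434488757393)) (np.float64(225.53559948831546), np.float64(231.92851277001532))
crank 0.98 [207. 186. 345. 245.] [ 0.443  -0.0649  0.03  ]
crank 0.51 [392. 328. 396. 336.] [ 0.3702 -0.1862  0.03  ]
handle 0.9 [212. 188. 346. 244.] [ 0.4431 -0.067   0.03  ]
handle 0.58 [391. 331. 394. 339.] [ 0.3671 -0.1863  0.03  ]
```

View pics/w4.png

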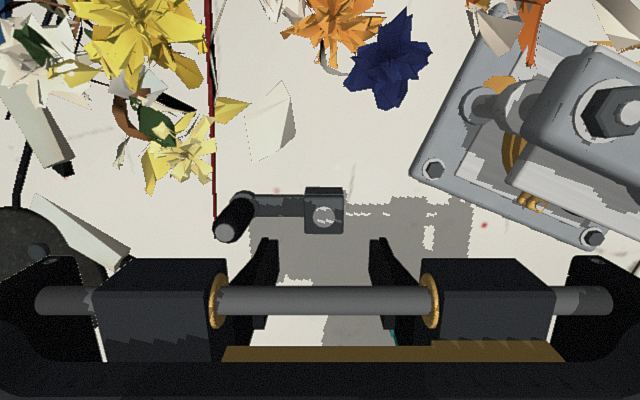

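The hub disc at (324,216) matches the predicted (326,217), the arm is parallel to the closing line, and the fingertips straddle the hub. I go down and grip.

Call:
{"api": "arm_command", "payload": {"steps": [{"rot":[0,0,0],"slide":[0,-0.001,-0.03],"grip":0.58},{"rot":[0,0,0],"slide":[0,0,-0.03],"grip":0.58},{"rot":[0,0,0],"slide":[0,0,-0.02],"grip":0.58},{"rot":[0,0,0],"slide":[0,0,0],"grip":0.58},{"rot":[0,0,0],"slide":[0,0,0],"grip":0.2},{"rot":[0,0,0],"slide":[0,0,0],"grip":0.2},{"rot":[0,0,0],"slide":[0,0,0],"grip":0.2},{"rot":[0,0,0],"slide":[0,0,0],"grip":0.2}], "newtons": 45}}

```text
time: 4.75
ee_pos: [0.454, -0.0999, 0.0133]
eef_rot: [0.989, 0.148, 0.0, 0.0]
ft_force: [-2.2, 0.1, 7.8]
width: 0.0298
grip_force: 45.0
```

Call:
{"api": "arm_command", "payload": {"steps": [{"rot":[0,0,0],"slide":[0,0,0.03],"grip":0.2},{"rot":[0,0,0],"slide":[0,0,0.05],"grip":0.2},{"rot":[0,0,0],"slide":[0,0,0.055],"grip":0.2},{"rot":[0,0,0],"slide":[0,-0.02,0.055],"grip":0.2},{"rot":[0,0,0],"slide":[0.005,-0.04,0.04],"grip":0.2},{"rot":[0,0,0],"slide":[0.005,-0.045,0.03],"grip":0.2},{"rot":[0,0,0],"slide":[0.006,-0.045,0.02],"grip":0.2},{"rot":[0,0,0],"slide":[0,0,0],"grip":0.2}]}}

```text
time: 5.75
ee_pos: [0.469, -0.2537, 0.2932]
eef_rot: [0.989, 0.145, 0.0, 0.001]
ft_force: [0.5, 0.1, -3.3]
width: 0.0298
grip_force: 45.0
```

```bash
python3 - <<'E'
from h import *
np.set_printoptions(precision=4,suppress=True)
p=eyes.camera("wrist");save(p,"w5")
import pickle;pickle.dump({k:p[k] for k in("pixels","intrinsics","k1","pose")},open("w5.pkl","wb"))
s=sensors.read_state();print(s["ee_pos"],s["eef_rot"],s["width"],s["ft_force"])
u,v=proj(p,[.552,-.246,.19]);print(u,v)
for n in("press","spindle_top"):
    for d in eyes.look_for(n,p)[:2]:print(n,round(d["conf"],2),np.round(d["bbox"]))
im=cv2.cvtColor(np.asarray(p["pixels"]),4)
x0=int(np.clip(u-100,0,440));y0=int(np.clip(v-75,0,250));print(x0,y0)
cv2.imwrite("pics/c5.png",cv2.resize(im[y0:y0+150,x0:x0+200],None,fx=4,fy=4,interpolation=2))
E
```

```text
[ 0.4692 -0.2511  0.2924] [ 0.9892  0.1467 -0.     -0.0002] 0.02964955008969649 [-1.367   0.9306 -2.9323]
344.9248084121863 101.12610435715582
press 0.82 [255.  23. 421. 171.]
spindle_top 0.55 [284.  48. 394. 148.]
spindle_top 0.23 [258.  24. 422. 169.]
244 26
```

View pics/c5.png

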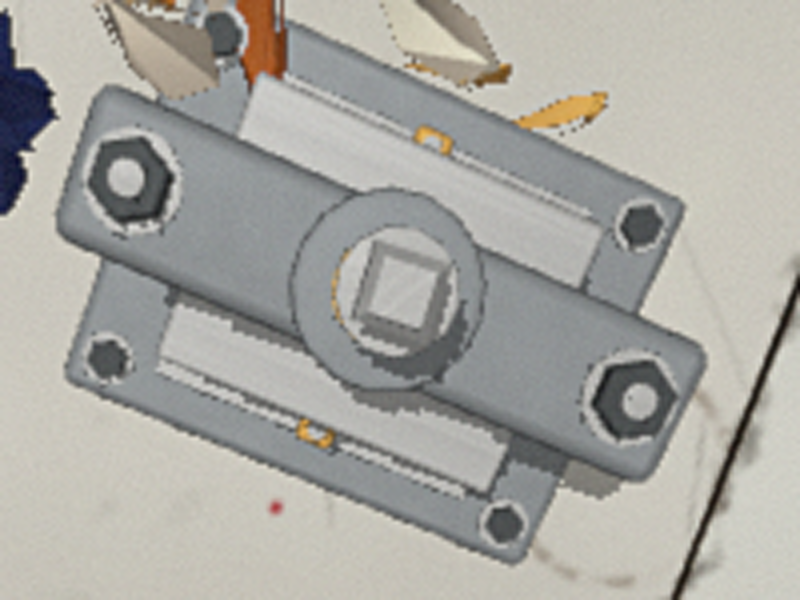

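Crop: the spindle's flat top is centred at about (405,286) in the crop, edges sloping roughly 14° in the picture. The nuts are at (130,178) and (637,400). I work out the square's angle numerically.

```bash
python3 - <<'E'
from h import *
import pickle;p=pickle.load(open("w5.pkl","rb"))
np.set_printoptions(precision=4,suppress=True)
g=lambda u,v,z:at(p,(244+u/4,26+v/4),z)[:2]
n1=g(130,178,.139);n2=g(637,400,.139);print("nuts mid",(n1+n2)/2,np.linalg.norm(n1-n2),np.degrees(np.arctan2(*(n2-n1)[::-1])))
for z in(.187,.191):print(z,"top",g(405,286,z))
print("boss z.13",g(389,290,.135))
# gradient-orientation histogram around the square
G=cv2.GaussianBlur(cv2.cvtColor(np.asarray(p["pixels"]),cv2.COLOR_RGB2GRAY).astype(np.float32),(0,0),1)
N=120;c=np.array(g(405,286,.19));S=.012
X=np.zeros((N,N,2),np.float32)
for i in range(N):
    for j in range(N):
        X[i,j]=proj(p,[c[0]+(j/N-.5)*2*S,c[1]+(i/N-.5)*2*S,.19])
R=cv2.remap(G,X[...,0],X[...,1],cv2.INTER_CUBIC)
gx=cv2.Sobel(R,cv2.CV_32F,1,0,ksize=5);gy=cv2.Sobel(R,cv2.CV_32F,0,1,ksize=5)
jj,ii=np.meshgrid(range(N),range(N));r=np.hypot(jj-60,ii-60)
for rm in(35,45,55):
    m=r<rm;z4=(np.hypot(gx,gy)[m]*np.exp(4j*np.arctan2(gy,gx)[m])).sum();w=np.hypot(gx,gy)[m].sum()
    print(rm,"angle mod90",np.degrees(np.angle(z4))/4,abs(z4)/w)
q=[g(*a,.19) for a in((387,250),(443,264),(424,326),(369,312))]
print([(np.linalg.norm(e),np.degrees(np.arctan2(e[1],e[0]))) for e in np.roll(q,-1,0)-np.array(q)])
E
```

```text
nuts mid [ 0.5537 -0.2456] 0.13020326875097948 -95.7662135486014
0.187 top [ 0.5548 -0.2456]
0.191 top [ 0.5547 -0.2453]
boss z.13 [ 0.5541 -0.2455]
35 angle mod90 -0.43544036 0.80082226
45 angle mod90 0.36642265 0.72547674
55 angle mod90 -0.776185 0.6742683
[(np.float64(0.011350925747718905), np.float64(-86.48779185044998)), (np.float64(0.012200515572732374), np.float64(-179.6450388118123)), (np.float64(0.01131377801186101), np.float64(93.0832277501588)), (np.float64(0.012113918137851832), np.float64(0.5098257303060982))]
```

Call:
{"api": "arm_command", "payload": {"steps": [{"rot":[0,0,-5],"slide":[0.02,0.001,0],"grip":0.2},{"rot":[0,0,-6],"slide":[0.03,0.002,0],"grip":0.2},{"rot":[0,0,-6],"slide":[0.026,0.002,0],"grip":0.2},{"rot":[0,0,0],"slide":[0.01,0.001,-0.02],"grip":0.2},{"rot":[0,0,0],"slide":[0,0,-0.025],"grip":0.2},{"rot":[0,0,0],"slide":[0,0,-0.02],"grip":0.2},{"rot":[0,0,0],"slide":[0,0,-0.01],"grip":0.2},{"rot":[0,0,0],"slide":[0,0,0],"grip":0.2}]}}

```text
time: 6.9
ee_pos: [0.5547, -0.2434, 0.2166]
eef_rot: [1.0, 0.001, -0.001, -0.0]
ft_force: [0.2, 0.6, -2.3]
width: 0.0296
grip_force: 45.0
```

```bash
python3 - <<'E'
from h import *
np.set_printoptions(precision=4,suppress=True)
p=eyes.camera("wrist");save(p,"w6")
s=sensors.read_state();print(s["ee_pos"],s["eef_rot"],s["width"],s["ft_force"],s["joint_positions"])
E
```

```text
[ 0.5552 -0.2436  0.2176] [ 1.      0.0007 -0.0001  0.    ] 0.02972018586260403 [ 0.3564  0.294  -1.252 ] [ 0.6822  0.3262 -0.4317  1.5022  0.1382  1.3435 -1.33  ]
```

View pics/w6.png

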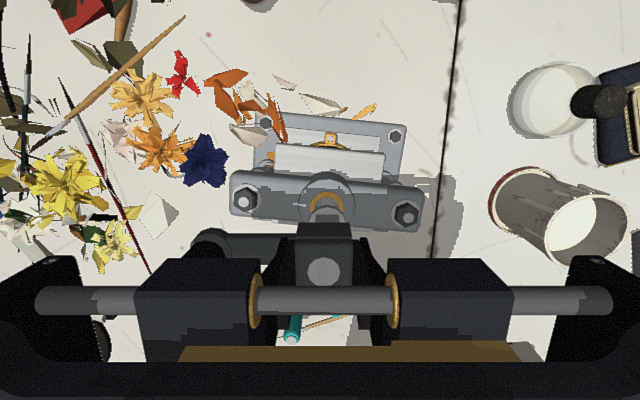

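The hub disc is at (324,271), held squarely between the fingers, with the spindle just behind it at (325,210). I check the hub's offset from the axis.

```bash
python3 - <<'E'
from h import *
p=eyes.camera("wrist");P=[]
for _ in range(3):P.append(sensors.read_state()["ee_pos"]);p=eyes.camera("wrist")
print(np.mean(P,0),at(p,(324,271),.234))
im=np.asarray(p["pixels"]).astype(int)[255:288,300:348];b=im.min(2)>110;y,x=np.nonzero(b);print(x.mean()+300,y.mean()+255,b.sum(),at(p,(x.mean()+300,y.mean()+255),.234))
E
```

```text
[ 0.55572572 -0.24378612  0.21837454] [ 0.55394262 -0.24356464  0.234     ]
323.37226277372264 271.53284671532845 685 [ 0.55363176 -0.24324046  0.234     ]
```

Call:
{"api": "arm_command", "payload": {"steps": [{"rot":[0,0,0],"slide":[0.001,-0.002,0],"grip":0.2},{"rot":[0,0,0],"slide":[0,0,-0.005],"grip":0.2},{"rot":[0,0,0],"slide":[0,0,-0.004],"grip":0.2},{"rot":[0,0,0],"slide":[0,0,-0.003],"grip":0.2},{"rot":[0,0,0],"slide":[0,0,-0.003],"grip":0.2},{"rot":[0,0,0],"slide":[0,0,-0.002],"grip":0.2},{"rot":[0,0,0],"slide":[0,0,0],"grip":0.2},{"rot":[0,0,0],"slide":[0,0,0],"grip":0.2}]}}

```text
time: 8.15
ee_pos: [0.5564, -0.2458, 0.2006]
eef_rot: [1.0, 0.0, -0.0, 0.0]
ft_force: [-1.5, -0.7, -2.1]
width: 0.0294
grip_force: 45.0
```

Call:
{"api": "arm_command", "payload": {"steps": [{"rot":[0,0,0],"slide":[0,0,-0.001],"grip":0.2},{"rot":[0,0,0],"slide":[0,0,-0.001],"grip":0.2},{"rot":[0,0,0],"slide":[0,0,-0.001],"grip":0.2},{"rot":[0,0,0],"slide":[0,0,-0.001],"grip":0.2},{"rot":[0,0,0],"slide":[0,0,-0.001],"grip":0.2},{"rot":[0,0,0],"slide":[0,0,0],"grip":0.2},{"rot":[0,0,0],"slide":[0,0,0],"grip":0.2},{"rot":[0,0,0],"slide":[0,0,0],"grip":0.2}]}}

```text
time: 9.15
ee_pos: [0.5571, -0.2459, 0.1992]
eef_rot: [1.0, 0.0, 0.001, 0.001]
ft_force: [-9.4, 3.8, 23.1]
width: 0.03
grip_force: 45.0
```

Call:
{"api": "arm_command", "payload": {"steps": [{"rot":[0,0,0],"slide":[0,0,0.003],"grip":0.2},{"rot":[0,0,0],"slide":[-0.002,0.001,0],"grip":0.2},{"rot":[0,0,0],"slide":[0,0,0],"grip":0.2},{"rot":[0,0,0],"slide":[0,0,-0.001],"grip":0.2},{"rot":[0,0,0],"slide":[0,0,-0.001],"grip":0.2},{"rot":[0,0,0],"slide":[0,0,0],"grip":0.2},{"rot":[0,0,0],"slide":[0,0,0],"grip":0.2},{"rot":[0,0,0],"slide":[0,0,0],"grip":0.2}]}}

```text
time: 10.15
ee_pos: [0.5544, -0.2448, 0.1965]
eef_rot: [1.0, 0.0, -0.0, 0.0]
ft_force: [0.3, -1.7, -3.1]
width: 0.0296
grip_force: 45.0
```

Call:
{"api": "arm_command", "payload": {"steps": [{"rot":[0,0,0],"slide":[0,0,-0.001],"grip":0.2},{"rot":[0,0,0],"slide":[0,0,-0.001],"grip":0.2},{"rot":[0,0,0],"slide":[0,0,-0.001],"grip":0.2},{"rot":[0,0,0],"slide":[0,0,-0.001],"grip":0.2},{"rot":[0,0,0],"slide":[0,0,0],"grip":0.2},{"rot":[0,0,0],"slide":[0,0,0],"grip":0.2},{"rot":[0,0,0],"slide":[0,0,0],"grip":0.2},{"rot":[0,0,0],"slide":[0,0,0],"grip":0.2}]}}

```text
time: 11.15
ee_pos: [0.5545, -0.2448, 0.1925]
eef_rot: [1.0, 0.0, -0.0, 0.0]
ft_force: [0.3, -2.8, -3.2]
width: 0.0295
grip_force: 45.0
```

Call:
{"api": "arm_command", "payload": {"steps": [{"rot":[0,0,0],"slide":[0,0,-0.001],"grip":0.2},{"rot":[0,0,0],"slide":[0,0,-0.001],"grip":0.2},{"rot":[0,0,0],"slide":[0,0,-0.001],"grip":0.2},{"rot":[0,0,0],"slide":[0,0,-0.001],"grip":0.2},{"rot":[0,0,0],"slide":[0,0,-0.001],"grip":0.2},{"rot":[0,0,0],"slide":[0,0,-0.001],"grip":0.2},{"rot":[0,0,0],"slide":[0,0,0],"grip":0.2},{"rot":[0,0,0],"slide":[0,0,0],"grip":0.2}]}}

```text
time: 12.15
ee_pos: [0.5545, -0.2448, 0.1865]
eef_rot: [1.0, 0.0, -0.0, 0.0]
ft_force: [0.8, -3.0, -2.7]
width: 0.0297
grip_force: 45.0
```

Call:
{"api": "arm_command", "payload": {"steps": [{"rot":[0,0,0],"slide":[0,0,-0.001],"grip":0.2},{"rot":[0,0,0],"slide":[0,0,-0.001],"grip":0.2},{"rot":[0,0,0],"slide":[0,0,-0.001],"grip":0.2},{"rot":[0,0,0],"slide":[0,0,-0.001],"grip":0.2},{"rot":[0,0,0],"slide":[0,0,-0.001],"grip":0.2},{"rot":[0,0,0],"slide":[0,0,0],"grip":0.2},{"rot":[0,0,0],"slide":[0,0,0],"grip":0.2},{"rot":[0,0,0],"slide":[0,0,0],"grip":0.2}]}}

```text
time: 13.15
ee_pos: [0.5546, -0.2449, 0.1834]
eef_rot: [1.0, 0.0, 0.0, 0.0]
ft_force: [-7.0, -1.2, 12.6]
width: 0.0296
grip_force: 45.0
```

The crank is home: its underside is at about 0.170, so the spindle top is at about 0.189. I release the hub, rise and go over the handle.

Call:
{"api": "arm_command", "payload": {"steps": [{"rot":[0,0,0],"slide":[0,0,0.001],"grip":0.58},{"rot":[0,0,0],"slide":[0,0,0],"grip":0.58},{"rot":[0,0,0],"slide":[0,0,0],"grip":0.58},{"rot":[0,0,0],"slide":[0,0,0.02],"grip":0.58},{"rot":[0,0,0],"slide":[0,0,0.04],"grip":0.58},{"rot":[0,0,0],"slide":[0,0.02,0.01],"grip":0.58},{"rot":[0,0,0],"slide":[0,0.045,0],"grip":0.58},{"rot":[0,0,0],"slide":[0,0,0],"grip":0.58}]}}

```text
time: 14.15
ee_pos: [0.5549, -0.1744, 0.2524]
eef_rot: [1.0, 0.004, 0.0, -0.001]
ft_force: [-0.1, -0.6, 0.2]
width: 0.0509
grip_force: 0.0
```

```bash
python3 - <<'E'
from h import *
np.set_printoptions(precision=4,suppress=True)
p=eyes.camera("wrist");save(p,"w7")
s=sensors.read_state();print(s["ee_pos"],s["eef_rot"],s["width"],s["ft_force"])
print(proj(p,[.554,-.245,.2]),proj(p,[.554,-.18,.23]))
for n in("crank","handle"):
    for d in eyes.look_for(n,p)[:2]:print(n,round(d["conf"],2),np.round(d["bbox"]))
E
```

```text
[ 0.5546 -0.1771  0.2522] [ 1.      0.0022 -0.0002 -0.0003] 0.0502744939138093 [ 0.2486 -0.7655  0.0295]
(np.float64(422.54930875945126), np.float64(222.32152528840092)) (np.float64(333.27967348274404), np.float64(238.9526443412855))
crank 0.8 [312. 190. 444. 254.]
crank 0.55 [336. 278. 369. 324.]
handle 0.86 [316. 189. 446. 251.]
handle 0.46 [339. 281. 373. 328.]
```

View pics/w7.png

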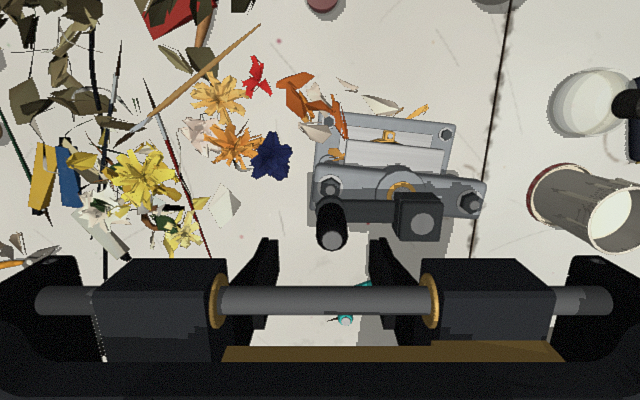

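The crank sits on the spindle. The hub disc at (422,222) and handle top at (332,239) are both where the estimate (axis 0.554,-0.245) puts them, so I go down and grip the handle.

Call:
{"api": "arm_command", "payload": {"steps": [{"rot":[0,0,0],"slide":[0,0,-0.02],"grip":0.58},{"rot":[0,0,0],"slide":[0,0,-0.02],"grip":0.58},{"rot":[0,0,0],"slide":[0,0,-0.02],"grip":0.58},{"rot":[0,0,0],"slide":[0,0,0],"grip":0.58},{"rot":[0,0,0],"slide":[0,0,0],"grip":0.1},{"rot":[0,0,0],"slide":[0,0,0],"grip":0.1},{"rot":[0,0,0],"slide":[0,0,0],"grip":0.1},{"rot":[0,0,0],"slide":[0,0,0],"grip":0.1}], "newtons": 25}}

```text
time: 15.3
ee_pos: [0.5546, -0.1797, 0.1929]
eef_rot: [1.0, 0.0, 0.0, 0.0]
ft_force: [0.1, -0.8, 0.5]
width: 0.0213
grip_force: 25.0
```

Call:
{"api": "arm_command", "payload": {"steps": [{"rot":[0,0,0],"slide":[0.0249,-0.0049,-0.0005],"grip":0.1},{"rot":[0,0,0],"slide":[0.0211,-0.0141,-0.0005],"grip":0.1},{"rot":[0,0,0],"slide":[0.0141,-0.0211,-0.0005],"grip":0.1},{"rot":[0,0,0],"slide":[0.0049,-0.0249,-0.0005],"grip":0.1},{"rot":[0,0,0],"slide":[0,0,0],"grip":0.1},{"rot":[0,0,0],"slide":[0,0,0],"grip":0.1},{"rot":[0,0,0],"slide":[0,0,0],"grip":0.1},{"rot":[0,0,0],"slide":[0,0,0],"grip":0.1}]}}

```text
time: 16.3
ee_pos: [0.6196, -0.244, 0.1909]
eef_rot: [1.0, 0.001, 0.0, 0.0]
ft_force: [2.1, 0.8, 0.5]
width: 0.0207
grip_force: 25.0
```

```bash
python3 - <<'E'
from h import *
np.set_printoptions(precision=4,suppress=True)
p=eyes.camera("wrist");save(p,"w8")
s=sensors.read_state();print(s["ee_pos"],s["eef_rot"],s["width"],s["ft_force"],s["joint_positions"])
print(proj(p,[.554,-.245,.198]),proj(p,[.619,-.245,.228]))
for n in("crank","handle"):
    for d in eyes.look_for(n,p)[:2]:print(n,round(d["conf"],2),np.round(d["bbox"]))
E
```

```text
[ 0.6196 -0.2442  0.1908] [1.     0.0005 0.0002 0.0001] 0.021475641003364302 [2.6541 0.9421 1.1021] [ 0.6113  0.4736 -0.4279  1.3657  0.1955  1.3434 -1.3886]
(np.float64(325.74883617711595), np.float64(357.86389299942226)) (np.float64(326.8046384470714), np.float64(292.9735124938908))
crank 0.66 [298. 221. 351. 348.]
handle 0.71 [300. 222. 354. 348.]
```

Call:
{"api": "arm_command", "payload": {"steps": [{"rot":[0,0,0],"slide":[-0.0049,-0.0249,-0.0005],"grip":0.1},{"rot":[0,0,0],"slide":[-0.0141,-0.0211,-0.0005],"grip":0.1},{"rot":[0,0,0],"slide":[-0.0211,-0.0141,-0.0005],"grip":0.1},{"rot":[0,0,0],"slide":[-0.0249,-0.0049,-0.0005],"grip":0.1},{"rot":[0,0,0],"slide":[-0.0249,0.0049,-0.0005],"grip":0.1},{"rot":[0,0,0],"slide":[-0.0211,0.0141,-0.0005],"grip":0.1},{"rot":[0,0,0],"slide":[-0.0141,0.0211,-0.0005],"grip":0.1},{"rot":[0,0,0],"slide":[-0.0049,0.0249,-0.0005],"grip":0.1}]}}

```text
time: 17.45
ee_pos: [0.4888, -0.2458, 0.1869]
eef_rot: [1.0, -0.001, 0.0, 0.001]
ft_force: [12.6, -4.3, -4.3]
width: 0.021
grip_force: 25.0
```

```bash
python3 - <<'E'
from h import *
np.set_printoptions(precision=4,suppress=True)
p=eyes.camera("side");save(p,"s8")
s=sensors.read_state();print(s["ee_pos"],s["eef_rot"],s["width"],s["ft_force"])
p=eyes.camera("wrist");save(p,"w9")
print(proj(p,[.554,-.245,.164+.03]),proj(p,[.489,-.245,.224]))
for n in("crank","handle"):
    for d in eyes.look_for(n,p)[:2]:print(n,round(d["conf"],2),np.round(d["bbox"]))
im=np.asarray(p["pixels"]).astype(int)[170:250,280:370];b=im.min(2)>110;y,x=np.nonzero(b);print(x.size and (x.mean()+280,y.mean()+170,b.sum()))
E
```

```text
[ 0.4895 -0.2416  0.187 ] [1.     0.0012 0.0007 0.0003] 0.020952356924075474 [-0.507   1.1381  0.8655]
(np.float64(332.1129513079933), np.float64(139.3814007813105)) (np.float64(332.2560893384659), np.float64(292.62573898028114))
crank 0.6 [300. 105. 365. 288.]
handle 0.56 [301. 105. 369. 288.]
(np.float64(321.7249022164276), np.float64(207.0761408083442), np.int64(3835))
```

Call:
{"api": "arm_command", "payload": {"steps": [{"rot":[0,0,0],"slide":[0.0049,0.0249,-0.0005],"grip":0.1},{"rot":[0,0,0],"slide":[0.0141,0.0211,-0.0005],"grip":0.1},{"rot":[0,0,0],"slide":[0.0211,0.0141,-0.0005],"grip":0.1},{"rot":[0,0,0],"slide":[0.0249,0.0049,-0.0005],"grip":0.1},{"rot":[0,0,0],"slide":[0.0249,-0.0049,-0.0005],"grip":0.1},{"rot":[0,0,0],"slide":[0.0211,-0.0141,-0.0005],"grip":0.1},{"rot":[0,0,0],"slide":[0.0141,-0.0211,-0.0005],"grip":0.1},{"rot":[0,0,0],"slide":[0.0049,-0.0249,-0.0005],"grip":0.1}]}}

```text
time: 18.65
ee_pos: [0.6203, -0.2444, 0.1822]
eef_rot: [1.0, 0.001, -0.0, -0.001]
ft_force: [-3.3, 4.3, 2.8]
width: 0.0208
grip_force: 25.0
```

Call:
{"api": "arm_command", "payload": {"steps": [{"rot":[0,0,0],"slide":[-0.0049,-0.0249,-0.0005],"grip":0.1},{"rot":[0,0,0],"slide":[-0.0141,-0.0211,-0.0005],"grip":0.1},{"rot":[0,0,0],"slide":[-0.0211,-0.0141,-0.0005],"grip":0.1},{"rot":[0,0,0],"slide":[-0.0249,-0.0049,-0.0005],"grip":0.1},{"rot":[0,0,0],"slide":[-0.0249,0.0049,-0.0005],"grip":0.1},{"rot":[0,0,0],"slide":[-0.0211,0.0141,-0.0005],"grip":0.1},{"rot":[0,0,0],"slide":[-0.0141,0.0211,-0.0005],"grip":0.1},{"rot":[0,0,0],"slide":[-0.0049,0.0249,-0.0005],"grip":0.1}]}}

```text
time: 19.65
ee_pos: [0.4887, -0.2467, 0.1786]
eef_rot: [1.0, -0.001, 0.0, 0.001]
ft_force: [11.7, -3.8, -4.1]
width: 0.0213
grip_force: 25.0
```

```bash
python3 - <<'E'
from h import *
np.set_printoptions(precision=4,suppress=True)
p=eyes.camera("wrist");save(p,"w10")
s=sensors.read_state();print(s["time"],s["ee_pos"],s["eef_rot"],s["width"],s["ft_force"])
print(proj(p,[.554,-.245,.156+.03]))
for n in("crank","handle"):
    for d in eyes.look_for(n,p)[:2]:print(n,round(d["conf"],2),np.round(d["bbox"]))
E
```

```text
19.7 [ 0.4893 -0.2426  0.1786] [1.     0.0007 0.0003 0.0001] 0.020918707971200594 [-1.3017  0.2142  0.6462]
(np.float64(320.65372642920653), np.float64(137.70058363494513))
crank 0.77 [284. 102. 354. 289.]
handle 0.97 [289. 104. 355. 289.]
```

Call:
{"api": "arm_command", "payload": {"steps": [{"rot":[0,0,0],"slide":[0.0049,0.0249,-0.0005],"grip":0.1},{"rot":[0,0,0],"slide":[0.0141,0.0211,-0.0005],"grip":0.1},{"rot":[0,0,0],"slide":[0.0211,0.0141,-0.0005],"grip":0.1},{"rot":[0,0,0],"slide":[0.0249,0.0049,-0.0005],"grip":0.1},{"rot":[0,0,0],"slide":[0.0249,-0.0049,-0.0005],"grip":0.1},{"rot":[0,0,0],"slide":[0.0211,-0.0141,-0.0005],"grip":0.1},{"rot":[0,0,0],"slide":[0.0141,-0.0211,-0.0005],"grip":0.1},{"rot":[0,0,0],"slide":[0.0049,-0.0249,-0.0005],"grip":0.1}]}}

```text
time: 20.8
ee_pos: [0.6204, -0.2451, 0.1741]
eef_rot: [1.0, 0.001, -0.0, -0.001]
ft_force: [-4.7, 4.6, 2.7]
width: 0.021
grip_force: 25.0
```

Call:
{"api": "arm_command", "payload": {"steps": [{"rot":[0,0,0],"slide":[-0.0006,-0.0085,-0.0002],"grip":0.1},{"rot":[0,0,0],"slide":[-0.0017,-0.0083,-0.0002],"grip":0.1},{"rot":[0,0,0],"slide":[-0.0027,-0.0081,-0.0001],"grip":0.1},{"rot":[0,0,0],"slide":[-0.0038,-0.0076,-0.0002],"grip":0.1},{"rot":[0,0,0],"slide":[-0.0047,-0.0071,-0.0002],"grip":0.1},{"rot":[0,0,0],"slide":[-0.0056,-0.0064,-0.0001],"grip":0.1},{"rot":[0,0,0],"slide":[-0.0064,-0.0056,-0.0002],"grip":0.1},{"rot":[0,0,0],"slide":[-0.0071,-0.0047,-0.0002],"grip":0.1}]}}

```text
time: 21.8
ee_pos: [0.5868, -0.3023, 0.1735]
eef_rot: [1.0, -0.0, 0.001, 0.001]
ft_force: [4.6, -1.3, 2.1]
width: 0.0208
grip_force: 25.0
```

```bash
python3 - <<'E'
from h import *
np.set_printoptions(precision=4,suppress=True)
for _ in range(3):
    eyes.camera("wrist");s=sensors.read_state();print(s["time"],s["ee_pos"],s["ft_force"])
E
```

```text
21.85 [ 0.5857 -0.303   0.1733] [ 2.4884 -1.2029  3.0458]
21.9 [ 0.586  -0.3028  0.1733] [ 2.2809 -2.3214  3.0134]
21.95 [ 0.5863 -0.3025  0.1734] [ 2.72   -3.6033  4.2079]
```

Call:
{"api": "arm_command", "payload": {"steps": [{"rot":[0,0,0],"slide":[-0.0076,-0.0038,-0.0001],"grip":0.1},{"rot":[0,0,0],"slide":[-0.0081,-0.0027,-0.0002],"grip":0.1},{"rot":[0,0,0],"slide":[-0.0083,-0.0016,-0.0002],"grip":0.1},{"rot":[0,0,0],"slide":[-0.0085,-0.0006,-0.0001],"grip":0.1},{"rot":[0,0,0],"slide":[-0.0085,0.0006,-0.0002],"grip":0.1},{"rot":[0,0,0],"slide":[-0.0083,0.0016,-0.0002],"grip":0.1},{"rot":[0,0,0],"slide":[-0.0081,0.0027,-0.0001],"grip":0.1},{"rot":[0,0,0],"slide":[-0.0076,0.0038,-0.0002],"grip":0.1}]}}

```text
time: 22.95
ee_pos: [0.5213, -0.3016, 0.172]
eef_rot: [1.0, -0.0, -0.0, 0.001]
ft_force: [2.2, -4.8, 3.4]
width: 0.0203
grip_force: 25.0
```

```bash
python3 - <<'E'
from h import *
np.set_printoptions(precision=4,suppress=True)
for _ in range(2):
    eyes.camera("wrist");s=sensors.read_state();print(s["time"],s["ee_pos"],s["ft_force"])
E
```

```text
23.0 [ 0.5206 -0.3011  0.172 ] [ 0.8522 -5.6101  5.1629]
23.05 [ 0.5209 -0.3013  0.172 ] [-0.2736 -4.672   6.3513]
```

Call:
{"api": "arm_command", "payload": {"steps": [{"rot":[0,0,0],"slide":[0,0,0],"grip":0.1},{"rot":[0,0,0],"slide":[-0.0036,0.0023,0],"grip":0.1},{"rot":[0,0,0],"slide":[-0.0035,0.0024,-0.0001],"grip":0.1},{"rot":[0,0,0],"slide":[-0.0033,0.0027,-0.0001],"grip":0.1},{"rot":[0,0,0],"slide":[-0.0031,0.0029,-0.0001],"grip":0.1},{"rot":[0,0,0],"slide":[-0.0029,0.0031,-0.0001],"grip":0.1},{"rot":[0,0,0],"slide":[-0.0027,0.0033,-0.0001],"grip":0.1},{"rot":[0,0,0],"slide":[-0.0024,0.0035,-0.0001],"grip":0.1}]}}

```text
time: 24.05
ee_pos: [0.5002, -0.2815, 0.1713]
eef_rot: [1.0, -0.0, -0.0, 0.0]
ft_force: [0.7, -5.2, 4.9]
width: 0.0209
grip_force: 25.0
```

```bash
python3 - <<'E'
from h import *
np.set_printoptions(precision=4,suppress=True)
for _ in range(2):
    eyes.camera("wrist");s=sensors.read_state();print(s["time"],s["ee_pos"],s["ft_force"])
E
```

```text
24.1 [ 0.5    -0.2811  0.1713] [-0.7122 -6.3984  3.9253]
24.15 [ 0.5    -0.2812  0.1713] [ 0.1333 -4.5891  4.7271]
```

Call:
{"api": "arm_command", "payload": {"steps": [{"rot":[0,0,0],"slide":[-0.0023,0.0036,-0.0001],"grip":0.1},{"rot":[0,0,0],"slide":[-0.002,0.0038,-0.0001],"grip":0.1},{"rot":[0,0,0],"slide":[-0.0018,0.0038,-0.0001],"grip":0.1},{"rot":[0,0,0],"slide":[-0.0015,0.004,-0.0001],"grip":0.1},{"rot":[0,0,0],"slide":[-0.0012,0.0041,-0.0001],"grip":0.1},{"rot":[0,0,0],"slide":[-0.001,0.0041,-0.0001],"grip":0.1},{"rot":[0,0,0],"slide":[-0.0006,0.0042,-0.0001],"grip":0.1},{"rot":[0,0,0],"slide":[-0.0005,0.0042,-0.0001],"grip":0.1}]}}

```text
time: 25.15
ee_pos: [0.4893, -0.2498, 0.1704]
eef_rot: [1.0, -0.0, -0.0, 0.001]
ft_force: [1.9, -5.5, 3.7]
width: 0.0209
grip_force: 25.0
```

```bash
python3 - <<'E'
from h import *
np.set_printoptions(precision=4,suppress=True)
for _ in range(2):
    eyes.camera("wrist");s=sensors.read_state();print(s["time"],s["ee_pos"],s["ft_force"])
E
```

```text
25.2 [ 0.4893 -0.2491  0.1704] [-0.983  -5.0143  3.4596]
25.25 [ 0.4893 -0.2493  0.1704] [-0.6083 -5.6207  3.8649]
```

Call:
{"api": "arm_command", "payload": {"steps": [{"rot":[0,0,0],"slide":[-0.0001,0.0043,-0.0001],"grip":0.1},{"rot":[0,0,0],"slide":[0.0001,0.0043,-0.0001],"grip":0.1},{"rot":[0,0,0],"slide":[0.0005,0.0042,-0.0001],"grip":0.1},{"rot":[0,0,0],"slide":[0.0006,0.0042,-0.0001],"grip":0.1},{"rot":[0,0,0],"slide":[0.001,0.0041,-0.0001],"grip":0.1},{"rot":[0,0,0],"slide":[0.0012,0.0041,-0.0001],"grip":0.1},{"rot":[0,0,0],"slide":[0.0015,0.004,-0.0001],"grip":0.1},{"rot":[0,0,0],"slide":[0.0018,0.0038,-0.0001],"grip":0.1}]}}

```text
time: 26.25
ee_pos: [0.4955, -0.2174, 0.1696]
eef_rot: [1.0, -0.0, -0.001, 0.001]
ft_force: [-3.0, -7.4, 6.2]
width: 0.0211
grip_force: 25.0
```

```bash
python3 - <<'E'
from h import *
np.set_printoptions(precision=4,suppress=True)
for _ in range(2):
    eyes.camera("wrist");s=sensors.read_state();print(s["time"],s["ee_pos"],s["ft_force"])
E
```

```text
26.3 [ 0.4958 -0.2168  0.1696] [-0.5987 -6.3283  4.9348]
26.35 [ 0.4957 -0.2169  0.1697] [-0.7186 -6.428   4.8103]
```

Call:
{"api": "arm_command", "payload": {"steps": [{"rot":[0,0,0],"slide":[0,0,0],"grip":0.1},{"rot":[0,0,0],"slide":[0,0,0],"grip":0.1},{"rot":[0,0,0],"slide":[0,0,0],"grip":0.1},{"rot":[0,0,0],"slide":[0,0,0],"grip":0.1},{"rot":[0,0,0],"slide":[0,0,0],"grip":0.1},{"rot":[0,0,0],"slide":[0.002,0.0038,-0.0001],"grip":0.1},{"rot":[0,0,0],"slide":[0.0023,0.0036,-0.0001],"grip":0.1},{"rot":[0,0,0],"slide":[0.0024,0.0035,-0.0001],"grip":0.1}]}}

```text
time: 27.35
ee_pos: [0.5019, -0.2066, 0.1693]
eef_rot: [1.0, -0.0, -0.001, 0.001]
ft_force: [-3.6, -8.0, 6.7]
width: 0.0211
grip_force: 25.0
```

```bash
python3 - <<'E'
from h import *
np.set_printoptions(precision=4,suppress=True)
for _ in range(3):
    s=sensors.read_state();print(s["time"],s["ee_pos"],s["ft_force"]);eyes.camera("wrist")
E
```

```text
27.35 [ 0.5019 -0.2066  0.1693] [-3.5734 -8.0318  6.7455]
27.4 [ 0.5023 -0.2062  0.1693] [-3.2675 -7.6034  5.4437]
27.45 [ 0.5022 -0.2063  0.1693] [-2.8168 -6.8753  5.5294]
```

Call:
{"api": "arm_command", "payload": {"steps": [{"rot":[0,0,0],"slide":[0,0,0],"grip":0.55},{"rot":[0,0,0],"slide":[0,0,0],"grip":0.55},{"rot":[0,0,0],"slide":[0,0,0],"grip":0.55},{"rot":[0,0,0],"slide":[0,0,0],"grip":0.55},{"rot":[0,0,0],"slide":[0,0,0.02],"grip":0.55},{"rot":[0,0,0],"slide":[0,0,0.04],"grip":0.55},{"rot":[0,0,0],"slide":[0,0,0.04],"grip":0.55},{"rot":[0,0,0],"slide":[-0.02,0,0.02],"grip":0.55}]}}

```text
time: 28.5
ee_pos: [0.4838, -0.2042, 0.2911]
eef_rot: [1.0, 0.001, 0.001, -0.0]
ft_force: [-0.4, -0.4, 0.3]
width: 0.048
grip_force: 0.0
```

Call:
{"api": "arm_command", "payload": {"steps": [{"rot":[0,0,0],"slide":[-0.02,-0.005,0],"grip":0.55},{"rot":[0,0,0],"slide":[0,-0.01,0],"grip":0.55},{"rot":[0,0,0],"slide":[0,0,0],"grip":0.55},{"rot":[0,0,0],"slide":[0,0,0],"grip":0.55},{"rot":[0,0,0],"slide":[0,0,0],"grip":0.55},{"rot":[0,0,0],"slide":[0,0,0],"grip":0.55},{"rot":[0,0,0],"slide":[0,0,0],"grip":0.55},{"rot":[0,0,0],"slide":[0,0,0],"grip":0.55}]}}

```text
time: 29.5
ee_pos: [0.4628, -0.2201, 0.2894]
eef_rot: [1.0, 0.0, 0.0, 0.0]
ft_force: [-0.1, -0.1, 0.7]
width: 0.0481
grip_force: 0.0
```

```bash
python3 - <<'E'
from h import *
np.set_printoptions(precision=4,suppress=True)
p=eyes.camera("wrist");save(p,"w11")
s=sensors.read_state();print(s["time"],s["ee_pos"],s["ft_force"])
z=.1685-.019
print(proj(p,[.554,-.245,z+.03]),proj(p,[.502,-.206,z+.06]))
for n in("crank","handle"):
    for d in eyes.look_for(n,p)[:2]:print(n,round(d["conf"],2),np.round(d["bbox"]))
# light discs on hub/handle, compared with predictions
u,v=map(int,proj(p,[.554,-.245,z+.03]));im=np.asarray(p["pixels"]).astype(int)
w=im[v-9:v+10,u-9:u+10];b=w.min(2)>110;y,x=np.nonzero(b);print("disc",x.mean()+u-9,y.mean()+v-9,b.sum())
E
```

```text
29.55 [ 0.4628 -0.2201  0.2894] [ 0.0899  0.5249 -0.4394]
(np.float64(355.23115889928954), np.float64(88.38320606848178)) (np.float64(305.70031774835616), np.float64(159.25255174311258))
crank 0.94 [304. 198. 366. 247.]
crank 0.74 [332.  68. 373. 190.]
handle 0.87 [305. 201. 368. 252.]
handle 0.61 [334.  70. 378. 191.]
disc 355.20923076923077 88.50153846153846 325
```

View pics/w11.png

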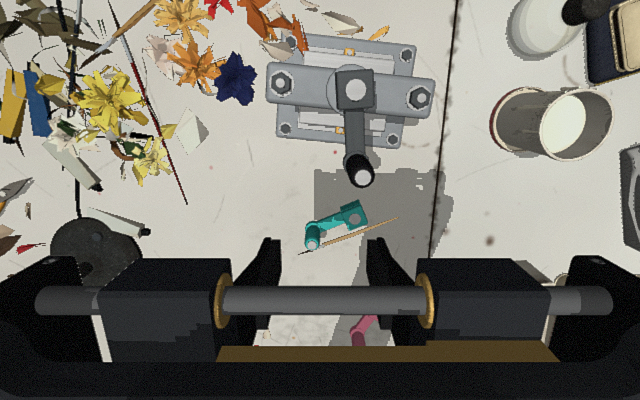

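The crank is on the square, with the hub disc at (355,89) exactly as predicted. The handle, now at (362,178), sprang back about 40° (0.9 mm), which agrees with the screw holding at about 1.3 mm of nip. The gripper is clear, so I hand in.

```bash
python3 -c "
from h import *
print(order.close_job())"
```

```text
the job is handed in; nothing more can be done
None
```

I fitted the crank fully home on the square, wound it clockwise about 2.85 turns until it went clearly stiffer (about 8.5 N at the handle), and let go; it sprang back about 40°, matching the 1.3 mm nip at which the screw holds, and the job is handed in, but the hand-in gave no verdict.

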